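# Fit the garden lamp head and hold it pressed home

### The arm

A 7-joint arm with a two-finger parallel gripper is mounted at the origin on the work surface. World frame = base frame: x ahead of the robot, y to its left, z up, the work surface at z = 0. Lengths are in mm, angles in rad, forces in N, time in s.
With the tool pointing down it reaches from about 400 to 875 mm from the base axis. Payload 4.4 kg.
Tool frame: the origin (TCP) lies at the very end of the fingers, on their centre line; the grasp point (between the pads) lies 19 mm behind it; y points along the fingers, x is the direction in which the jaws open and shut, and the axes are right-handed (so a half turn about y gives the same grasp; the last joint's range is limited). The gripper opens to 85 mm and grips with 20 to 120 N. Pads are 22 mm wide; open, the fingers measure 114 mm over their backs; the gripper's body (76 mm by 85 mm) begins 54 mm behind the grasp point. The pads swing forward as they close: fully open they stand 13 mm farther back than shut.
Start: joints at [1.105, 0.628, 0.038, 1.517, -0.027, 0.996, -0.02], TCP at [253.03, -598.743, 231.313] pointing down, gripper open.
Joint ranges: [-3.06, 3.06], [-0.37, 2.12], [-1.25, 1.32], [0.18, 2.47], [-1.1, 4.24], [0.23, 1.98], [-2.94, 2.94]. Speed limits (rad/s): [2.57, 2.57, 3.14, 3.14, 3.14, 3.14, 3.14].

### API

Orientations are given as [roll, pitch, yaw] about the fixed x, y, z axes, in that order (R = Rz(yaw) Ry(pitch) Rx(roll)).
In Python, from cell import readout, eyes, finish_job gives the robot as it stands. The module is installed in compiled form; this text tells all that it offers.
- The arm moves only by the tool apply_moves, never from a script. Its argument "commands" is a list that holds one entry, the list of rows, each a list of 6 numbers: the shift along the tool's x, y, z in units of 0.04 m (1.0 is 0.04 m), then the turn, a rotation vector about the tool's x, y, z in units of 5 degrees (1.0 is 5 degrees). A call has 1 to 8 rows; each row shifts and turns the pose as measured when the row begins, along the tool's axes as they then stand; what a row does not reach is not made up. A row lasts 1/12 s, in which the tool goes at most 41.7 mm and 7.16 degrees, less where a joint would pass 70% of its speed; a pose out of reach is approached as far as the arm can. A call with a number of a shift or a turn outside -1 to 1 is refused whole. A call with a gripper value outside its range is refused whole. "claw" is the finger opening in mm, from 0 to 85.4, set as the call begins (left out, the last holds). The fingers move at their own pace and stop on an object; the grip force is fixed at half the most. Time passes only in rows, so rows that do not move let the fingers close. It gives the time, the measured TCP pose, the force and the opening at its end, in the units of the state.
- readout.read_state(): the state, without advancing time (a new reading comes with each control period).
- eyes.get_image(name): name is "scene" or "top"; returns a dict with "image" (400x640x3 uint8, red, green, blue), "mtx" (3x3 intrinsics, pixels), "k1" (the pictures are not rectified: a ray, as slopes to the right and down, at radius r is drawn at 1 + k1 r^2 times it, then the intrinsics apply), "rvec" (rotation vector, rad) and "tvec" (3), from world to camera coordinates, as OpenCV has them. Camera axes: x right, y down, z forward; pixel columns grow to the right and rows downward; lengths in mm; the calibration is good to about 2 mm. A picture is of the moment at which its call begins. There is no depth.
- finish_job(): hands the job in, once; it reports no verdict.
The state is a dict: "clock": time; "qpos": joint angles; "qd": joint speeds; "tau": joint torques, N m; "eef_pos": TCP position; "tool_rot": TCP orientation; "force": force on the tool from outside, world axes, zero at the start; "torque": the same for the moment, N m; "width": finger opening in mm.
Only numpy, scipy, OpenCV 4.12 (cv2) and the standard library are available. Lean on these libraries where they do the work, as an engineer would, in place of code of your own. Each camera call takes 0.05 s, during which the arm holds its last target. There are 200 camera calls.

### The job

Turn the brass hex nut on top of the lamp's post anticlockwise to its stop, so that the cross-shaped opening in it lines up with the socket below. Then take the lamp head out of its charging dock, turn it until its cross-shaped splined stem meshes with the socket, slide it down and press it against the spring until its shoulder is flush on the nut. Finish while still gripping the lamp head and keeping it pressed fully home (do not let go, I will lock it), and leave the tumblers, coaster, bowl, candle jar and terracotta pot alone.

Things in the scene. Friction and masses are not known exactly. Their poses are not given: they have to be found in the camera images.
- socket (a point): Centre of the top, 80 mm up, of the lamp base's fixed square aluminium post (32 mm wide, on a 100 mm square, 12 mm thick foot with a toggle switch). z up, x and y along the sides of post and foot. A cross slot goes 40 mm down: arms along x and y, 25 mm end to end, 9.2 mm wide (1.6 mm play for the stem all round). In it a sprung contact pin, top 17 mm below this point at rest.
- nut_mid (a point): Centre, half-way up, of the captive brass hex nut on the post: 46 mm across flats, 24 mm high (81 to 105 mm above the bench), turns about the vertical post axis only. z up; two opposite flats face +x and -x of this frame, the others every 60 degrees; the cross opening in its top (arms 11 mm wide) points at 45 degrees between x and y of this frame.
- nut (a joint): Angle of the nut in rad, growing anticlockwise seen from above. It starts at 0 to 0.2 (cross opening across the socket, stem blocked); at the open stop, 0.785 (45 degrees), the openings line up; above 0.65 the stem passes freely. Stiff (0.15 N m); stays where it is left.
- plunger (a joint): How far the sprung contact pin in the socket is pressed, in m: 0 at rest, about 0.008 when the lamp head's shoulder is flush on the nut. Takes 5 N to start and about 10 N when home, far more than the head's own weight.
- head_mid (a point): Centre of the lamp head: white square lantern, 44 x 44 x 55 mm, dark ends, 6 mm high knob on top, 0.15 to 0.31 kg. z up, x and y along its sides. From its underside (shoulder, 28 mm below) a splined steel stem goes 50 mm down: a cross, arms along x and y, 22 mm end to end, 6 mm thick, lowest 4 mm tapered. Any quarter turn fits. Starts upright in the dock.
- shoulder (a point): Centre of the lamp head's underside (the shoulder, where the stem begins), 28 mm below head_mid. When home it is 105 mm above the bench, 25 mm above socket, on the post axis.
- dock: Black charging dock, 80 x 80 x 58 mm, fixed, origin at the centre of its underside. The lamp head's stem stands loosely in its round 27 mm hole, shoulder on the dock's top.
- tumbler_a: Clear plastic tumbler, 68 mm across, 100 mm high, origin at the centre of its underside; between lamp base and dock. Leave alone.
- tumbler_b: Second clear tumbler, same size and origin. Leave alone.
- coaster: Blue silicone coaster, 94 mm across, 6 mm thick, origin under its centre. Leave alone.
- bowl: Wooden bowl turned upside down, 150 mm across, 70 mm high, origin at the centre of its underside on the bench. Leave alone.
- candle: Amber glass candle jar with a brass lid, 70 mm across, 80 mm high, origin under its centre. Leave alone.
- pot: Empty terracotta pot, 110 mm across, 100 mm high, origin under its centre. Leave alone.
- head: The whole lamp head (see head_mid); its origin is the lower end of the stem, on its axis.
Mind the look-alikes: they are no part of the job. Leave any green look-alike of the head alone.

How it is judged:
By the outcome, as a careful person would: the job done as asked, in the order asked, and still so for the second after the job is handed in, while the arm keeps its last pose, push and grip.
It also fails if it takes over 51 s, if anything falls off the work surface, if the arm or the gripper's body presses on something with over 40 N, if the wrist force passes 120 N, or if a joint passes its speed limit or range.

## Working session

There is one attempt and no reset: what is moved stays moved. The work goes in short steps, Python scripts to look and compute and a tool call to move; the robot and the scene stay as the last step left them, time stands still between calls to the robot, and variables do not carry over. Pictures are saved under pics/ and viewed, about 8 in all and at most 12, crops included, and the job is handed in when it is done.

Besides the shell and the picture viewer there is one more tool, called after "Call:" as name(argument=value, ...) on one line, values as JSON. apply_moves: Moves the arm, as the interface text tells. Shifts and turns lie within -1 to 1; 1 stands for 0.04 m of shift or 5 degrees of turn. Its arguments: {"type":"object","properties":{"commands":{"type":"array"},"claw":{"type":"number"}},"required":["commands"]}

```bash
mkdir -p pics; cat > h.py <<'E'
import numpy as np,cv2
from cell import readout,eyes,finish_job
from scipy.spatial.transform import Rotation as R
def grab(n,save=None):
    d=eyes.get_image(n)
    if save: cv2.imwrite('pics/'+save,d['image'][:,:,::-1])
    return d
def ray(d,u,v):
    K=np.array(d['mtx']);k=d['k1']
    p=np.array([(u-K[0,2])/K[0,0],(v-K[1,2])/K[1,1]])
    q=cv2.undistortPoints(np.array([[[u,v]]],float),K,np.array([k,0,0,0.]))[0,0]
    Rm=cv2.Rodrigues(np.array(d['rvec'],float))[0];t=np.array(d['tvec'],float).ravel()
    return -Rm.T@t, Rm.T@np.array([q[0],q[1],1])
def plane(d,u,v,z):
    c,r=ray(d,u,v);return c+r*(z-c[2])/r[2]
def proj(d,P):
    return cv2.projectPoints(np.array(P,float).reshape(-1,1,3),np.array(d['rvec'],float),np.array(d['tvec'],float),np.array(d['mtx']),np.array([d['k1'],0,0,0.]))[0][:,0]
def st():
    s=readout.read_state();return s
E
python3 - <<'E'
from h import *
for n in('scene','top'):
    d=grab(n,n+'0.png');c,r=ray(d,320,200);print(n,c.round(),r.round(2),d['mtx'][0][0],d['k1'])
print(st())
E
```

```text
scene [1260.  850. 1091.] [-0.45 -0.58 -0.68] 460.7948694815118 0.02193762407977218
top [ 5.040e+02 -1.000e+00  1.165e+03] [ 0.06 -0.01 -1.  ] 365.878607931883 -0.044289776328439265
{'clock': 0.1, 'qpos': array([ 1.10520346,  0.62925414,  0.03846624,  1.51823737, -0.02699794,
        0.99628627, -0.02000315]), 'qd': array([ 0.00065433, -0.00177113, -0.00069936, -0.00150694, -0.00117366,
        0.00030017,  0.00019327]), 'tau': array([ 4.03544676e-03, -5.64534509e+01,  1.23115696e+00, -1.93971884e+01,
        1.13575879e-02,  5.44997238e-03, -2.71144728e-05]), 'eef_pos': array([ 252.80521749, -598.23911353,  230.49089605]), 'tool_rot': array([-1.57082665,  0.0016663 , -1.1710222 ]), 'force': array([ 0.40379245,  0.05179837, -0.04118522]), 'torque': array([ 0.01994422,  0.01692111, -0.04530146]), 'width': 84.963024305675}
```

View pics/scene0.png

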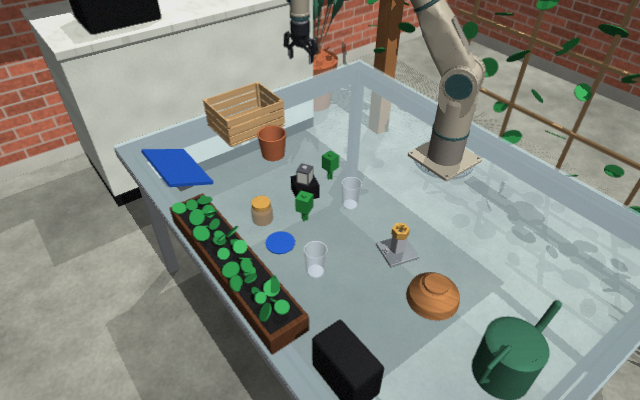

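View pics/top0.png

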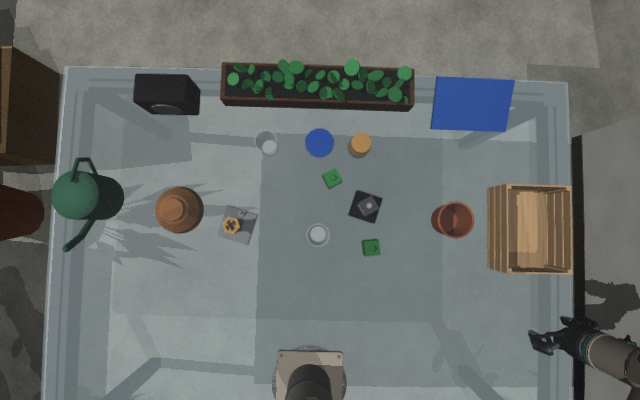

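The scene view shows the brass nut near (400,231) and the white head in the black dock near (305,178). The top view has the nut at (232,225) and the head at (367,206), with two green decoys at (332,178) and (371,247). I'll zoom in on the nut and head next.

```bash
python3 - <<'E'
from h import *
def crop(im,x,y,w,h,s): return cv2.resize(im[y:y+h,x:x+w],(w*s,h*s),interpolation=cv2.INTER_CUBIC)
t=cv2.imread('pics/top0.png');s=cv2.imread('pics/scene0.png')
a=crop(t,212,200,50,50,8-2);b=crop(t,342,180,50,50,6)
c=crop(s,375,215,50,50,6);e=crop(s,280,155,50,50,6)
cv2.imwrite('pics/m0.png',np.vstack([np.hstack([a,b]),np.hstack([c,e])]))
dt=grab('top');ds=grab('scene')
for n,d,(x,y,w,h) in(('top',dt,(212,200,50,50)),('scene',ds,(375,215,50,50))):
    hsv=cv2.cvtColor(d['image'],cv2.COLOR_RGB2HSV)
    m=cv2.inRange(hsv,(15,110,90),(35,255,255))
    mm=np.zeros_like(m);mm[y:y+h,x:x+w]=m[y:y+h,x:x+w]
    vv,uu=np.nonzero(mm);c=(uu.min()+uu.max())/2,(vv.min()+vv.max())/2
    print(n,len(uu),uu.min(),uu.max(),vv.min(),vv.max(),uu.mean(),vv.mean(),plane(d,uu.mean(),vv.mean(),105 if n=='top' else 97).round(1))
# foot corners/head top
print('head top', plane(dt,368,205,118).round(1))
E
```

```text
top 132 223 239 217 232 231.00757575757575 224.74242424242425 [486.4 238.3 105. ]
scene 209 392 409 223 239 400.7464114832536 230.5023923444976 [488.9 241.3  97. ]
head top [ 554.5 -154.3  118. ]
```

View pics/m0.png

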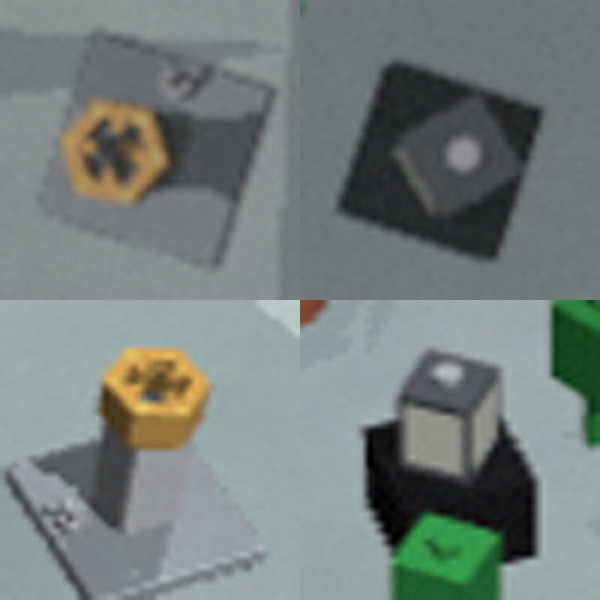

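Top left crop: hex nut centred near (113,150), foot corners (95,32), (273,93), (216,268), (40,208). Top right crop: head top corners about (475,95), (520,165), (438,215), (400,148), knob (463,154). The bottom crops show the same objects from the scene camera.

```bash
python3 - <<'E'
from h import *
dt=grab('top');ds=grab('scene')
def P(d,pts,ox,oy,z): return np.array([plane(d,x/6+ox-.42,y/6+oy-.42,z) for x,y in pts])
def sq(n,p):
    e=np.roll(p,-1,0)-p
    a=np.degrees(np.arctan2(e[:,1],e[:,0]))
    print(n,'c',p.mean(0).round(1),'len',np.hypot(e[:,0],e[:,1]).round(1),'ang',(a%90).round(1))
sq('foot',P(dt,[(95,32),(273,93),(216,268),(40,208)],212,200,12))
sq('dock',P(dt,[(93,62),(243,108),(195,258),(37,212)],342,180,58))
sq('headtop',P(dt,[(175,95),(220,165),(138,215),(98,147)],342,180,113))
print('knob',plane(dt,463/6-50+342-.42,154/6+180-.42,119).round(1))
sq('headtop scene',P(ds,[(135,50),(200,68),(170,129+0),(100,103)],280,155,113))
print('knob scene',plane(ds,(447-300)/6+280-.42,(374-300)/6+155-.42,118).round(1))
# nut hex vertices
v=[(85,100),(137,100),(170,150),(147,202),(95,202),(60,150)]
p=P(dt,v,212,200,105);c=p.mean(0);r=p-c
print('nut',c.round(1),np.hypot(r[:,0],r[:,1]).round(1),(np.degrees(np.arctan2(r[:,1],r[:,0]))%60).round(1))
v=[(133,348),(182,348),(210,383),(188,417),(133,417),(101,378)]
p=P(ds,[(x,y-300) for x,y in v],375,215,105);c=p.mean(0);r=p-c
print('nut s',c.round(1),np.hypot(r[:,0],r[:,1]).round(1),(np.degrees(np.arctan2(r[:,1],r[:,0]))%60).round(1))
# gold mask hex via hull
for n,d,(x,y,w,h) in(('top',dt,(212,200,50,50)),):
    big=cv2.resize(d['image'][y:y+h,x:x+w],None,fx=8,fy=8,interpolation=cv2.INTER_CUBIC)
    m=cv2.inRange(cv2.cvtColor(big,cv2.COLOR_RGB2HSV),(12,90,110),(35,255,255))
    hull=cv2.convexHull(max(cv2.findContours(m,0,1)[0],key=cv2.contourArea))
    for eps in np.linspace(2,20,40):
        a=cv2.approxPolyDP(hull,eps,True)
        if len(a)<=6:break
    a=a[:,0];p=np.array([plane(d,q[0]/8+x-.44,q[1]/8+y-.44,105) for q in a]);c=p.mean(0);r=p-c
    M=cv2.moments(hull);print('hull c',plane(d,M['m10']/M['m00']/8+x-.44,M['m01']/M['m00']/8+y-.44,105).round(1))
    print('hull',len(a),c.round(1),np.hypot(r[:,0],r[:,1]).round(1),(np.degrees(np.arctan2(r[:,1],r[:,0]))%60).round(1))
for n,(u,v,z,) in dict(tA=(318,234,100),tB=(267,142,100),bowl=(179,210,70),g1=(332,178,100),g2=(371,247,100)).items(): print(n,plane(dt,u,v,z).round(0))
print(st()['eef_pos'],R.from_euler('xyz',st()['tool_rot']).as_matrix().round(3))
E
```

```text
foot c [485.9 238.7  12. ] len [99.1 95.6 97.5 96. ] ang [72.9 74.2 73.1 75.1]
dock c [ 553.5 -154.8   58. ] len [79.6 79.9 83.1 81.2] ang [74.6 73.3 75.4 70.9]
headtop c [ 553.3 -154.7  113. ] len [39.9 46.5 37.8 45. ] ang [34.1 32.8 31.9 35.5]
knob [ 553.8 -156.3  119. ]
headtop scene c [ 557.9 -151.2  113. ] len [40.9 56.9 45.7 51.7] ang [29.2 36.4 23.1 32.1]
knob scene [ 556.6 -157.1  118. ]
nut [486.5 238.7 105. ] [28.6 26.3 26.2 29.  26.4 26.8] [33.6 39.5 32.4 33.8 40.4 31.1]
nut s [488.  239.6 105. ] [25.2 27.9 25.8 26.7 28.6 28. ] [14.8 19.8 20.8 18.7 20.5 18. ]
hull c [486.3 239.1 105. ]
hull 6 [486.8 238.6 105. ] [25.2 25.2 25.  25.9 26.1 25.3] [18.8 17.1 27.4 16.4 21.2 20.8]
tA [467. -13. 100.]
tB [732. 145. 100.]
bowl [525. 404.  70.]
g1 [631. -50. 100.]
g2 [ 434. -168.  100.]
[ 252.95208809 -598.56601518  231.00229951] [[ 0.389 -0.     0.921]
 [-0.921  0.001  0.389]
 [-0.001 -1.     0.   ]]
```

Call:
apply_moves(commands=[[[-0.55, 0, 0.81, 0, 0, 0], [-0.55, 0, 0.81, 0, 0, 0], [-0.55, 0, 0.81, 0, 0, 0], [-0.55, 0, 0.81, 0, 0, 0], [-0.55, 0, 0.81, 0, 0, 0], [-0.55, 0, 0.81, 0, 0, 0], [-0.55, 0, 0.81, 0, 0, 0], [-0.55, 0, 0.81, 0, 0, 0]]], claw=85)

```text
clock: 0.97
eef_pos: [421.6, -337.7, 228.1]
tool_rot: [-1.578, -0.006, -1.193]
force: [0.8, -1.2, -0.2]
width: 85.1
```

```bash
cat > plan.py <<'E'
import sys
from h import *
# x y z yawdeg n : straight move split in n rows
a=list(map(float,sys.argv[1:6]));n=int(a[4])
s=st();p=np.array(s['eef_pos']);r=R.from_euler('xyz',s['tool_rot'])
g=R.from_euler('xyz',[-np.pi/2,0,np.radians(a[3])])
rv=(r.inv()*g).as_rotvec();tot=np.array(a[:3])-p
print('pos',p.round(1),'rpy',np.degrees(s['tool_rot']).round(2),'F',s['force'].round(1),'T',s['torque'].round(2),'w',round(s['width'],1),'q',s['qpos'].round(2),'d',tot.round(1))
for i in range(n):
    ri=r*R.from_rotvec(rv*i/n)
    print((np.r_[ri.inv().apply(tot/n)/40,np.degrees(rv/n)/5]).round(3).tolist())
E
python3 plan.py 487 239 180 -10.5 15
```

```text
pos [ 421.6 -337.7  228.1] rpy [-90.43  -0.33 -68.37] F [ 0.8 -1.2 -0.2] T [-0.01 -0.08 -0.01] w 85.1 q [ 0.59  0.47  0.04  1.83 -0.01  0.84 -0.56] d [ 65.4 576.7 -48.1]
[-0.854, 0.072, 0.456, 0.007, -0.772, 0.001]
[-0.821, 0.072, 0.512, 0.007, -0.772, 0.001]
[-0.785, 0.073, 0.567, 0.007, -0.772, 0.001]
[-0.745, 0.073, 0.618, 0.007, -0.772, 0.001]
[-0.702, 0.074, 0.667, 0.007, -0.772, 0.001]
[-0.655, 0.074, 0.712, 0.007, -0.772, 0.001]
[-0.606, 0.075, 0.755, 0.007, -0.772, 0.001]
[-0.554, 0.075, 0.794, 0.007, -0.772, 0.001]
[-0.499, 0.076, 0.829, 0.007, -0.772, 0.001]
[-0.442, 0.076, 0.861, 0.007, -0.772, 0.001]
[-0.383, 0.077, 0.889, 0.007, -0.772, 0.001]
[-0.322, 0.078, 0.912, 0.007, -0.772, 0.001]
[-0.26, 0.078, 0.932, 0.007, -0.772, 0.001]
[-0.197, 0.079, 0.947, 0.007, -0.772, 0.001]
[-0.133, 0.079, 0.958, 0.007, -0.772, 0.001]
```

Call:
apply_moves(commands=[[[-0.85, 0.07, 0.46, 0.01, -0.77, 0], [-0.82, 0.07, 0.51, 0.01, -0.77, 0], [-0.78, 0.07, 0.57, 0.01, -0.77, 0], [-0.74, 0.07, 0.62, 0.01, -0.77, 0], [-0.7, 0.07, 0.67, 0.01, -0.77, 0], [-0.65, 0.07, 0.71, 0.01, -0.77, 0], [-0.6, 0.07, 0.75, 0.01, -0.77, 0], [-0.55, 0.07, 0.79, 0.01, -0.77, 0]]])

```text
clock: 1.63
eef_pos: [460.6, -16.6, 204.4]
tool_rot: [-1.57, -0.014, -0.629]
force: [1.4, -0.4, -0.1]
width: 85.2
```

```bash
python3 plan.py 487 239 180 -10.5 8
```

```text
pos [460.6 -16.6 204.4] rpy [-89.93  -0.81 -36.04] F [ 1.4 -0.4 -0.1] T [ 0.04  0.03 -0.01] w 85.2 q [ 0.07  0.4  -0.14  2.06  0.1   0.67 -0.76] d [ 26.4 255.6 -24.4]
[-0.404, 0.071, 0.694, 0.003, -0.638, 0.02]
[-0.365, 0.072, 0.716, 0.003, -0.638, 0.02]
[-0.324, 0.073, 0.735, 0.003, -0.638, 0.02]
[-0.283, 0.074, 0.752, 0.003, -0.638, 0.02]
[-0.24, 0.074, 0.766, 0.003, -0.638, 0.02]
[-0.197, 0.075, 0.779, 0.003, -0.638, 0.02]
[-0.153, 0.076, 0.788, 0.003, -0.638, 0.02]
[-0.109, 0.076, 0.796, 0.003, -0.638, 0.02]
```

Call:
apply_moves(commands=[[[-0.4, 0.05, 0.7, 0, -0.64, 0.02], [-0.36, 0.05, 0.72, 0, -0.64, 0.02], [-0.32, 0.05, 0.74, 0, -0.64, 0.02], [-0.28, 0.05, 0.75, 0, -0.64, 0.02], [-0.24, 0.05, 0.77, 0, -0.64, 0.02], [-0.2, 0.05, 0.78, 0, -0.64, 0.02], [-0.15, 0.05, 0.79, 0, -0.64, 0.02], [-0.11, 0.05, 0.8, 0, -0.64, 0.02]]])

```text
clock: 2.3
eef_pos: [484.3, 255.2, 188.4]
tool_rot: [-1.571, -0.003, -0.156]
force: [0.8, 0.3, 0.3]
width: 84.9
```

```bash
python3 plan.py 487 239 160 -10.5 2
```

```text
pos [484.3 255.2 188.4] rpy [-90.04  -0.16  -8.92] F [0.8 0.3 0.3] T [ 0.02 -0.01  0.01] w 84.9 q [-0.36  0.55 -0.27  1.85  0.2   0.77 -0.89] d [  2.7 -16.2 -28.4]
[0.063, 0.355, -0.194, 0.004, 0.158, 0.016]
[0.066, 0.355, -0.194, 0.004, 0.158, 0.016]
```

Call:
apply_moves(commands=[[[0.06, 0.35, -0.19, 0, 0.16, 0.02], [0.03, 0.3, -0.15, 0, 0.1, 0], [0, 0, 0, 0, 0, 0], [0, 0, 0, 0, 0, 0]]])

```text
clock: 2.63
eef_pos: [485.5, 254.5, 162.1]
tool_rot: [-1.561, -0.002, -0.162]
force: [-0.5, 0.0, 1.1]
width: 85.3
```

```bash
python3 plan.py 487 239 74 -10.5 5; python3 - <<'E'
from h import *
d=grab('scene');im=d['image'][:,:,::-1]
cv2.imwrite('pics/s1.png',cv2.resize(im[160:270,340:460],None,fx=5,fy=5,interpolation=cv2.INTER_CUBIC))
E
```

```text
pos [485.5 254.5 162.1] rpy [-89.44  -0.13  -9.28] F [-0.5  0.   1.1] T [-0.05 -0.05  0.03] w 85.3 q [-0.36  0.58 -0.26  1.88  0.21  0.7  -0.9 ] d [  1.5 -15.5 -88.1]
[0.019, 0.44, -0.08, -0.022, 0.049, 0.005]
[0.019, 0.44, -0.079, -0.022, 0.049, 0.005]
[0.02, 0.44, -0.078, -0.022, 0.049, 0.005]
[0.02, 0.44, -0.077, -0.022, 0.049, 0.005]
[0.021, 0.44, -0.076, -0.022, 0.049, 0.005]
```

View pics/s1.png

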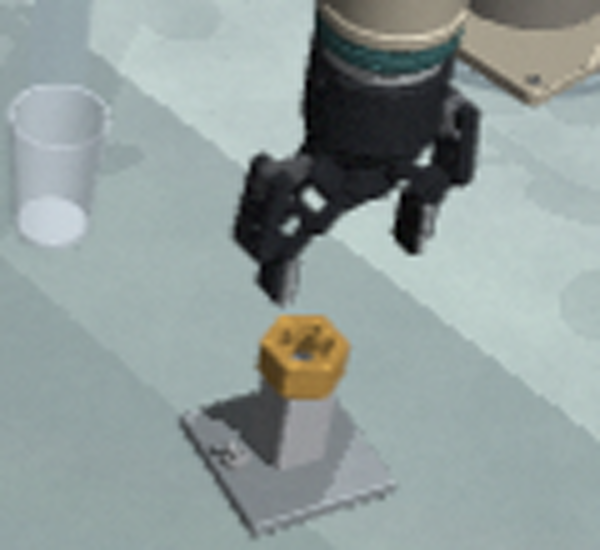

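The gripper stands open above the nut, its jaw axis roughly along x. The nut is at about (303,345) in this crop.

Call:
apply_moves(commands=[[[0.06, 0, -0.25, -0.05, 0.2, 0], [0.02, 0, -0.15, 0, 0, 0], [0, 0, 0, 0, 0, 0]]])

```text
clock: 2.93
eef_pos: [486.8, 235.9, 163.6]
tool_rot: [-1.566, -0.004, -0.183]
force: [-1.0, -0.2, 1.2]
width: 84.8
```

```bash
python3 plan.py 487 239 74 -10.5 4
```

```text
pos [486.8 235.9 163.6] rpy [-89.7   -0.23 -10.46] F [-1.  -0.2  1.2] T [ 0.02 -0.06  0.  ] w 84.8 q [-0.33  0.57 -0.25  1.89  0.21  0.7  -0.89] d [  0.2   3.1 -89.6]
[-0.004, 0.56, 0.016, -0.015, 0.002, 0.011]
[-0.004, 0.56, 0.017, -0.015, 0.002, 0.011]
[-0.003, 0.56, 0.018, -0.015, 0.002, 0.011]
[-0.003, 0.56, 0.019, -0.015, 0.002, 0.011]
```

Call:
apply_moves(commands=[[[0, 0.56, 0.02, 0, 0, 0], [0, 0.56, 0.02, -0.02, 0, 0], [0, 0.56, 0.02, 0, 0, 0], [0, 0.45, 0.01, 0, 0, 0], [0, 0, 0, 0, 0, 0]]])

```text
clock: 3.35
eef_pos: [493.0, 236.4, 80.5]
tool_rot: [-1.562, -0.014, -0.19]
force: [-0.2, -0.4, -0.4]
width: 84.9
```

```bash
python3 plan.py 487 239 74 -10.5 1
```

```text
pos [493.  236.4  80.5] rpy [-89.5   -0.79 -10.9 ] F [-0.2 -0.4 -0.4] T [-0.04  0.01 -0.01] w 84.9 q [-0.37  0.7  -0.2   1.95  0.27  0.5  -0.94] d [-6.   2.6 -6.5]
[-0.162, 0.16, 0.034, -0.1, -0.078, 0.159]
```

Call:
apply_moves(commands=[[[-0.16, 0.16, 0.04, -0.1, -0.08, 0.16], [0, 0, 0, 0, 0, 0], [0, 0, 0, 0, 0, 0]]])

```text
clock: 3.6
eef_pos: [487.6, 239.0, 75.2]
tool_rot: [-1.571, 0.0, -0.184]
force: [0.2, -0.0, 0.1]
width: 85.1
```

```bash
python3 plan.py 487 239 74 -10.5 1
```

```text
pos [487.6 239.   75.2] rpy [-9.001e+01  1.000e-02 -1.055e+01] F [ 0.2 -0.   0.1] T [ 0.02 -0.01  0.  ] w 85.1 q [-0.38  0.71 -0.2   1.94  0.27  0.51 -0.95] d [-0.6  0.  -1.2]
[-0.014, 0.031, -0.001, 0.003, -0.011, -0.003]
```

Settled precisely. Close on the nut.

Call:
apply_moves(commands=[[[0, 0, 0, 0, 0, 0], [0, 0, 0, 0, 0, 0], [0, 0, 0, 0, 0, 0], [0, 0, 0, 0, 0, 0], [0, 0, 0, 0, 0, 0], [0, 0, 0, 0, 0, 0], [0, 0, 0, 0, 0, 0], [0, 0, 0, 0, 0, 0]]], claw=35)

```text
clock: 4.27
eef_pos: [487.8, 240.1, 78.5]
tool_rot: [-1.568, -0.002, -0.184]
force: [-0.3, -0.3, -1.8]
width: 45.0
```

```bash
python3 plan.py 487 239 74 -10.5 1
```

```text
pos [487.8 240.1  78.5] rpy [-89.85  -0.1  -10.53] F [-0.3 -0.3 -1.8] T [0.05 0.11 0.03] w 45.0 q [-0.38  0.7  -0.2   1.94  0.26  0.52 -0.94] d [-0.8 -1.1 -4.5]
[-0.014, 0.112, -0.031, -0.03, -0.005, 0.02]
```

Call:
apply_moves(commands=[[[0, 0, 0, 0, -0.6, 0], [0, 0, 0, 0, -0.6, 0], [0, 0, 0, 0, -0.6, 0], [0, 0, 0, 0, -0.6, 0], [0, 0, 0, 0, -0.6, 0], [0, 0, 0, 0, -0.6, 0]]])

```text
clock: 4.77
eef_pos: [487.4, 240.1, 78.5]
tool_rot: [-1.569, -0.001, 0.14]
force: [-0.1, 0.7, -2.2]
width: 44.9
```

```bash
python3 plan.py 487.6 239.6 76 28.8 5
```

```text
pos [487.4 240.1  78.5] rpy [-8.991e+01 -8.000e-02  8.020e+00] F [-0.1  0.7 -2.2] T [ 0.14  0.17 -0.21] w 44.9 q [-0.32  0.71 -0.29  1.94  0.37  0.54 -0.72] d [ 0.2 -0.5 -2.5]
[0.001, 0.012, -0.002, -0.003, -0.831, 0.004]
[0.001, 0.012, -0.003, -0.003, -0.831, 0.004]
[0.0, 0.012, -0.003, -0.003, -0.831, 0.004]
[0.0, 0.012, -0.003, -0.003, -0.831, 0.004]
[0.0, 0.012, -0.003, -0.003, -0.831, 0.004]
```

Torque −0.21 N·m and the nut is turning. I'll continue to the stop.

Call:
apply_moves(commands=[[[0, 0, 0, 0, -0.7, 0], [0, 0, 0, 0, -0.7, 0], [0, 0, 0, 0, -0.7, 0], [0, 0, 0, 0, -0.7, 0], [0, 0, 0, 0, -0.6, 0]]])

```text
clock: 5.18
eef_pos: [487.1, 240.0, 78.5]
tool_rot: [-1.569, -0.001, 0.448]
force: [-2.1, 0.8, -2.1]
width: 44.9
```

```bash
python3 plan.py 487.6 239.6 76 28.8 1
```

```text
pos [487.1 240.   78.5] rpy [-8.991e+01 -6.000e-02  2.568e+01] F [-2.1  0.8 -2.1] T [ 0.09  0.16 -0.18] w 44.9 q [-0.27  0.72 -0.37  1.94  0.47  0.56 -0.5 ] d [ 0.5 -0.4 -2.5]
[0.007, 0.062, -0.015, -0.018, -0.623, 0.013]
```

Call:
apply_moves(commands=[[[0, 0, 0, 0, -0.4, 0], [0, 0, 0, 0, -0.4, 0]]])

```text
clock: 5.35
eef_pos: [487.0, 239.9, 78.5]
tool_rot: [-1.568, -0.001, 0.518]
force: [-1.6, 1.1, -1.9]
width: 45.0
```

```bash
python3 plan.py 487.6 239.6 76 28.8 1
```

```text
pos [487.  239.9  78.5] rpy [-8.986e+01 -5.000e-02  2.969e+01] F [-1.6  1.1 -1.9] T [ 0.16  0.13 -1.45] w 45.0 q [-0.25  0.73 -0.39  1.94  0.49  0.57 -0.45] d [ 0.6 -0.3 -2.5]
[0.009, 0.062, -0.014, -0.027, 0.177, 0.009]
```

Call:
apply_moves(commands=[[[0, 0, 0, 0, -0.4, 0], [0, 0, 0, 0, -0.4, 0]]])

```text
clock: 5.52
eef_pos: [487.2, 239.5, 78.6]
tool_rot: [-1.566, -0.0, 0.576]
force: [-1.7, 1.9, -1.8]
width: 44.7
```

```bash
python3 plan.py 487.6 239.6 76 28.8 1
```

```text
pos [487.2 239.5  78.6] rpy [-8.973e+01 -1.000e-02  3.298e+01] F [-1.7  1.9 -1.8] T [ 0.26  0.2  -3.53] w 44.7 q [-0.24  0.73 -0.41  1.94  0.5   0.58 -0.41] d [ 0.4  0.1 -2.6]
[0.01, 0.064, -0.004, -0.053, 0.835, 0.0]
```

The stop is reached: torque rises sharply at about 29.3°, so the socket yaw is about −16°. I'll relax the torque and open.

Call:
apply_moves(commands=[[[0, 0, 0, 0, 0.5, 0]]])

```text
clock: 5.6
eef_pos: [487.2, 239.5, 78.6]
tool_rot: [-1.565, 0.0, 0.529]
force: [-1.7, 2.3, -2.3]
width: 44.8
```

```bash
python3 plan.py 487.6 239.6 76 28.8 1
```

```text
pos [487.2 239.5  78.6] rpy [-8.965e+01  1.000e-02  3.033e+01] F [-1.7  2.3 -2.3] T [ 0.29  0.25 -0.08] w 44.8 q [-0.24  0.73 -0.4   1.94  0.49  0.57 -0.44] d [ 0.4  0.1 -2.6]
[0.009, 0.064, -0.003, -0.069, 0.306, -0.003]
```

Call:
apply_moves(commands=[[[0, 0, 0, 0, 0, 0], [0, 0, 0, 0, 0, 0], [0, 0, 0, 0, 0, 0], [0, 0, 0, 0, 0, 0], [0, 0, 0, 0, 0, 0], [0, 0, 0, 0, 0, 0]]], claw=85)

```text
clock: 6.1
eef_pos: [488.8, 239.5, 79.4]
tool_rot: [-1.568, -0.003, 0.547]
force: [0.2, 0.3, 0.2]
width: 85.0
```

Call:
apply_moves(commands=[[[0, -0.5, 0, 0, 0, 0], [0, -0.9, 0, 0, 0, 0], [0, -0.9, 0, 0, 0, 0], [0, -0.9, 0, 0, 0, 0]]])

```text
clock: 6.43
eef_pos: [483.8, 236.1, 204.0]
tool_rot: [-1.568, 0.015, 0.552]
force: [1.3, -0.8, -0.2]
width: 85.1
```

```bash
python3 plan.py 554 -155 190 -56.5 17
```

```text
pos [483.8 236.1 204. ] rpy [-89.82   0.86  31.63] F [ 1.3 -0.8 -0.2] T [-0.01 -0.07 -0.02] w 85.1 q [-0.15  0.56 -0.53  1.84  0.35  0.86 -0.3 ] d [  70.2 -391.1  -14. ]
[-0.213, 0.022, -0.544, 0.006, 1.037, -0.01]
[-0.163, 0.022, -0.561, 0.006, 1.037, -0.01]
[-0.112, 0.021, -0.573, 0.006, 1.037, -0.01]
[-0.06, 0.021, -0.581, 0.006, 1.037, -0.01]
[-0.007, 0.021, -0.584, 0.006, 1.037, -0.01]
[0.046, 0.02, -0.583, 0.006, 1.037, -0.01]
[0.098, 0.02, -0.576, 0.006, 1.037, -0.01]
[0.15, 0.02, -0.565, 0.006, 1.037, -0.01]
[0.2, 0.02, -0.549, 0.006, 1.037, -0.01]
[0.249, 0.02, -0.529, 0.006, 1.037, -0.01]
[0.296, 0.02, -0.504, 0.006, 1.037, -0.01]
[0.34, 0.02, -0.475, 0.006, 1.037, -0.01]
[0.382, 0.02, -0.443, 0.006, 1.037, -0.01]
[0.42, 0.02, -0.406, 0.006, 1.037, -0.01]
[0.455, 0.02, -0.367, 0.006, 1.037, -0.01]
[0.486, 0.02, -0.324, 0.006, 1.037, -0.01]
[0.514, 0.02, -0.279, 0.006, 1.037, -0.01]
```

```bash
python3 plan.py 554 -155 190 33.5 11|sed -n '2p;10p'; python3 - <<'E'
from h import *
d=grab('scene','s2.png');im=d['image'][:,:,::-1]
cv2.imwrite('pics/s2c.png',cv2.resize(im[205:265,370:430],None,fx=7,fy=7,interpolation=cv2.INTER_CUBIC))
E
```

```text
[-0.33, 0.034, -0.841, -0.003, -0.034, -0.016]
[-0.35, 0.033, -0.832, -0.003, -0.034, -0.016]
```

View pics/s2c.png

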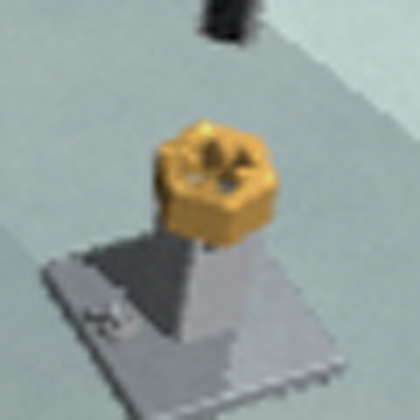

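The nut at crop (218,180) has turned: a vertex now points at the camera and the cross arms look along the post sides. I'll move on to the head.

Call:
apply_moves(commands=[[[-0.33, 0.03, -0.84, 0, -0.03, -0.02], [-0.33, 0.03, -0.84, 0, -0.03, -0.02], [-0.33, 0.03, -0.84, 0, -0.03, -0.02], [-0.34, 0.03, -0.84, 0, -0.03, -0.02], [-0.34, 0.03, -0.84, 0, -0.03, -0.02], [-0.34, 0.03, -0.84, 0, -0.03, -0.02], [-0.34, 0.03, -0.84, 0, -0.03, 0], [-0.34, 0.03, -0.84, 0, -0.03, 0]]])

```text
clock: 7.15
eef_pos: [547.3, -41.4, 205.8]
tool_rot: [-1.57, -0.03, 0.603]
force: [0.7, 0.4, -0.2]
width: 85.2
```

```bash
python3 plan.py 554 -155 190 33.5 3
```

```text
pos [547.3 -41.4 205.8] rpy [-89.97  -1.72  34.53] F [ 0.7  0.4 -0.2] T [0.08 0.01 0.04] w 85.2 q [ 0.41  0.55 -0.56  1.84  0.37  0.82  0.27] d [   6.7 -113.6  -15.8]
[-0.494, 0.116, -0.811, -0.003, 0.069, 0.115]
[-0.488, 0.121, -0.814, -0.003, 0.069, 0.115]
[-0.482, 0.126, -0.817, -0.003, 0.069, 0.115]
```

Call:
apply_moves(commands=[[[-0.48, 0.12, -0.8, 0, 0.07, 0.12], [-0.48, 0.12, -0.8, 0, 0.07, 0.12], [-0.35, 0.12, -0.5, 0, 0.07, 0.12], [0, 0, 0, 0, 0, 0], [0, 0, 0, 0, 0, 0]]])

```text
clock: 7.57
eef_pos: [551.2, -158.0, 188.0]
tool_rot: [-1.576, 0.006, 0.571]
force: [0.4, 1.2, 1.4]
width: 85.2
```

```bash
python3 plan.py 554.5 -155 160 33.5 2;  python3 - <<'E'
from h import *
d=grab('scene');im=d['image'][:,:,::-1]
cv2.imwrite('pics/s3.png',cv2.resize(im[100:220,250:370],None,fx=5,fy=5,interpolation=cv2.INTER_CUBIC))
E
```

```text
pos [ 551.2 -158.   188. ] rpy [-90.31   0.32  32.73] F [0.4 1.2 1.4] T [ 0.03 -0.03  0.03] w 85.2 q [ 0.56  0.62 -0.52  1.77  0.4   0.86  0.42] d [  3.3   3.  -28. ]
[0.057, 0.35, 0.012, 0.031, -0.077, -0.032]
[0.056, 0.35, 0.01, 0.031, -0.077, -0.032]
```

View pics/s3.png

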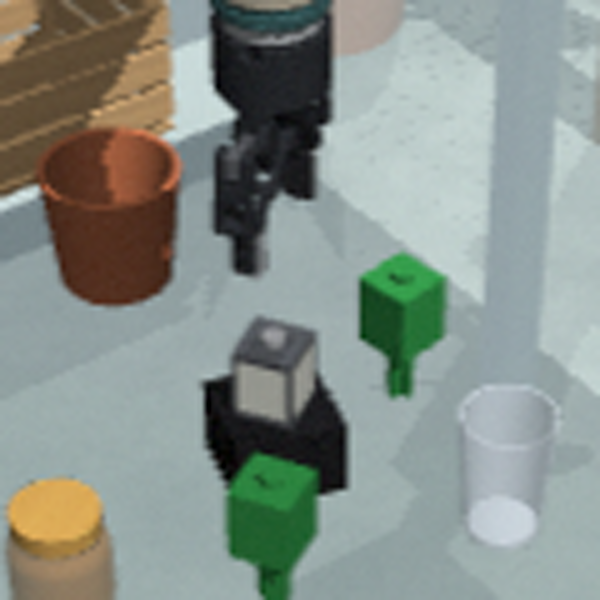

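The gripper is above the head, whose knob is at crop (275,335), with its jaws along the camera direction. The decoys are clear of the fingers.

Call:
apply_moves(commands=[[[0.06, 0.35, 0.02, 0.03, -0.08, -0.03], [0.05, 0.45, 0.01, 0.03, -0.04, -0.03], [0, 0.45, 0, 0, 0, 0], [0, 0, 0, 0, 0, 0], [0, 0, 0, 0, 0, 0]]])

```text
clock: 8.03
eef_pos: [556.3, -147.0, 138.9]
tool_rot: [-1.572, -0.005, 0.594]
force: [0.4, 0.4, 0.3]
width: 85.3
```

```bash
python3 plan.py 553.8 -155.2 69 33.5 3
```

```text
pos [ 556.3 -147.   138.9] rpy [-90.08  -0.28  34.03] F [0.4 0.4 0.3] T [ 0.01 -0.    0.03] w 85.3 q [ 0.52  0.68 -0.5   1.81  0.45  0.76  0.39] d [ -2.5  -8.2 -69.9]
[-0.058, 0.583, -0.045, 0.005, 0.036, 0.018]
[-0.057, 0.583, -0.045, 0.005, 0.036, 0.018]
[-0.056, 0.583, -0.045, 0.005, 0.036, 0.018]
```

Call:
apply_moves(commands=[[[-0.17, 0.05, -0.13, 0, 0.1, 0.05], [0, 0, 0, 0, 0, 0], [0, 0.45, 0, 0, 0, 0], [0, 0.45, 0, 0, 0, 0], [0, 0.35, 0, 0, 0, 0], [0, 0, 0, 0, 0, 0]]])

```text
clock: 8.53
eef_pos: [558.3, -154.2, 92.2]
tool_rot: [-1.581, -0.008, 0.588]
force: [0.8, 1.3, -0.1]
width: 85.0
```

```bash
python3 plan.py 553.8 -155.2 69 33.5 1
```

```text
pos [ 558.3 -154.2   92.2] rpy [-90.56  -0.47  33.69] F [ 0.8  1.3 -0.1] T [ 0.02 -0.    0.04] w 85.0 q [ 0.5   0.74 -0.45  1.84  0.5   0.65  0.34] d [ -4.5  -1.  -23.2]
[-0.111, 0.579, 0.046, 0.112, 0.038, 0.095]
```

Call:
apply_moves(commands=[[[-0.11, 0.3, 0.05, 0.11, 0.04, 0.1], [-0.05, 0.28, 0.02, 0, 0, 0], [0, 0, 0, 0, 0, 0]]])

```text
clock: 8.78
eef_pos: [552.9, -156.0, 70.4]
tool_rot: [-1.573, -0.002, 0.584]
force: [-0.3, -0.2, -0.2]
width: 85.4
```

```bash
python3 plan.py 553.8 -155.2 69 33.5 1
```

```text
pos [ 552.9 -156.    70.4] rpy [-9.014e+01 -9.000e-02  3.344e+01] F [-0.3 -0.2 -0.2] T [-0.03 -0.01 -0.  ] w 85.4 q [ 0.49  0.78 -0.42  1.86  0.52  0.62  0.33] d [ 0.9  0.8 -1.4]
[0.03, 0.035, 0.005, 0.028, -0.013, 0.017]
```

Close on the head.

Call:
apply_moves(commands=[[[0.03, 0.03, 0, 0, 0, 0], [0, 0, 0, 0, 0, 0], [0, 0, 0, 0, 0, 0], [0, 0, 0, 0, 0, 0], [0, 0, 0, 0, 0, 0], [0, 0, 0, 0, 0, 0], [0, 0, 0, 0, 0, 0], [0, 0, 0, 0, 0, 0]]], claw=30)

```text
clock: 9.45
eef_pos: [555.3, -155.9, 71.9]
tool_rot: [-1.575, -0.003, 0.583]
force: [0.2, 0.0, -2.9]
width: 43.2
```

```bash
python3 plan.py 553.8 -155.2 69 33.5 1
```

```text
pos [ 555.3 -155.9   71.9] rpy [-90.26  -0.19  33.38] F [ 0.2  0.  -2.9] T [-0.01  0.05  0.05] w 43.2 q [ 0.49  0.77 -0.43  1.85  0.52  0.62  0.33] d [-1.5  0.7 -2.9]
[-0.021, 0.073, 0.035, 0.052, -0.025, 0.037]
```

Call:
apply_moves(commands=[[[0, -0.3, 0, 0, 0, 0], [0, -0.45, 0, 0.02, 0, 0.02], [0, -0.45, 0, 0.02, 0, 0.02], [0, -0.45, 0, 0, 0, 0]]])

```text
clock: 9.78
eef_pos: [551.9, -155.7, 137.6]
tool_rot: [-1.565, 0.007, 0.584]
force: [0.0, 0.2, -2.4]
width: 43.4
```

```bash
python3 plan.py 555 -156 215 33.5 3
```

```text
pos [ 551.9 -155.7  137.6] rpy [-89.69   0.39  33.43] F [ 0.   0.2 -2.4] T [-0.   -0.04 -0.03] w 43.4 q [ 0.54  0.69 -0.49  1.81  0.45  0.77  0.39] d [ 3.1 -0.3 77.4]
[0.015, -0.645, -0.013, -0.02, -0.004, -0.026]
[0.017, -0.645, -0.014, -0.02, -0.004, -0.026]
[0.018, -0.645, -0.015, -0.02, -0.004, -0.026]
```

Call:
apply_moves(commands=[[[0.02, -0.65, 0, -0.02, 0, -0.03], [0.02, -0.65, 0, -0.02, 0, -0.03], [0.02, -0.6, 0, 0, 0, -0.03]]])

```text
clock: 10.03
eef_pos: [552.4, -153.9, 217.4]
tool_rot: [-1.566, 0.001, 0.585]
force: [-0.0, -0.5, -2.6]
width: 43.8
```

```bash
python3 plan.py 487.6 239.1 215 74.2 14
```

```text
pos [ 552.4 -153.9  217.4] rpy [-8.972e+01  7.000e-02  3.349e+01] F [-0.  -0.5 -2.6] T [ 0.02 -0.09 -0.02] w 43.8 q [ 0.58  0.59 -0.55  1.74  0.37  0.93  0.46] d [-64.8 393.   -2.4]
[0.291, 0.007, 0.649, -0.004, -0.582, 0.0]
[0.323, 0.007, 0.633, -0.004, -0.582, 0.0]
[0.355, 0.007, 0.616, -0.004, -0.582, 0.0]
[0.386, 0.006, 0.597, -0.004, -0.582, 0.0]
[0.416, 0.006, 0.577, -0.004, -0.582, 0.0]
[0.444, 0.006, 0.555, -0.004, -0.582, 0.0]
[0.472, 0.006, 0.532, -0.004, -0.582, 0.0]
[0.498, 0.005, 0.507, -0.004, -0.582, 0.0]
[0.523, 0.005, 0.481, -0.004, -0.582, 0.0]
[0.547, 0.005, 0.454, -0.004, -0.582, 0.0]
[0.57, 0.005, 0.426, -0.004, -0.582, 0.0]
[0.59, 0.005, 0.396, -0.004, -0.582, 0.0]
[0.61, 0.004, 0.366, -0.004, -0.582, 0.0]
[0.628, 0.004, 0.335, -0.004, -0.582, 0.0]
```

Call:
apply_moves(commands=[[[0.29, 0, 0.65, 0, -0.58, 0], [0.32, 0, 0.63, 0, -0.58, 0], [0.36, 0, 0.62, 0, -0.58, 0], [0.39, 0, 0.6, 0, -0.58, 0], [0.42, 0, 0.58, 0, -0.58, 0], [0.44, 0, 0.56, 0, -0.58, 0], [0.47, 0, 0.53, 0, -0.58, 0], [0.5, 0, 0.5, 0, -0.58, 0]]])

```text
clock: 10.7
eef_pos: [518.1, 69.3, 230.1]
tool_rot: [-1.587, -0.002, 0.991]
force: [0.2, 0.6, -2.2]
width: 43.6
```

```bash
python3 plan.py 487.6 239.1 215 74.2 6
```

```text
pos [518.1  69.3 230.1] rpy [-90.93  -0.1   56.79] F [ 0.2  0.6 -2.2] T [ 0.05 -0.02  0.01] w 43.6 q [ 0.27  0.51 -0.68  1.87  0.42  0.89  0.37] d [-30.5 169.8 -15.1]
[0.522, 0.056, 0.495, 0.031, -0.58, -0.001]
[0.547, 0.057, 0.468, 0.031, -0.58, -0.001]
[0.57, 0.058, 0.439, 0.031, -0.58, -0.001]
[0.591, 0.06, 0.41, 0.031, -0.58, -0.001]
[0.611, 0.061, 0.379, 0.031, -0.58, -0.001]
[0.629, 0.062, 0.347, 0.031, -0.58, -0.001]
```

Call:
apply_moves(commands=[[[0.52, 0.04, 0.5, 0.03, -0.58, 0], [0.55, 0.04, 0.47, 0.03, -0.58, 0], [0.57, 0.04, 0.44, 0.03, -0.58, 0], [0.59, 0.04, 0.41, 0.03, -0.58, 0], [0.55, 0.04, 0.35, 0.03, -0.58, 0], [0.3, 0, 0.1, 0, -0.4, 0], [0, 0, 0, 0, 0, 0], [0, 0, 0, 0, 0, 0]]])

```text
clock: 11.37
eef_pos: [485.9, 234.8, 227.7]
tool_rot: [-1.577, -0.003, 1.307]
force: [-0.3, -1.0, -2.5]
width: 43.4
```

```bash
python3 plan.py 487.6 239.1 190 74.2 2
```

```text
pos [485.9 234.8 227.7] rpy [-90.37  -0.17  74.91] F [-0.3 -1.  -2.5] T [-0.04 -0.03  0.01] w 43.4 q [-0.01  0.57 -0.76  1.82  0.48  0.94  0.33] d [  1.7   4.3 -37.7]
[0.056, 0.471, -0.004, 0.037, 0.071, 0.017]
[0.056, 0.471, -0.005, 0.037, 0.071, 0.017]
```

Call:
apply_moves(commands=[[[0.06, 0.47, 0, 0.04, 0.07, 0.02], [0.06, 0.47, 0, 0.04, 0.03, 0], [0, 0, 0, 0, 0, 0], [0, 0, 0, 0, 0, 0]]])

```text
clock: 11.7
eef_pos: [490.6, 232.6, 190.9]
tool_rot: [-1.575, 0.003, 1.288]
force: [1.1, -0.1, -1.4]
width: 43.1
```

```bash
python3 plan.py 487.6 239.1 180 74.2 1; python3 - <<'E'
from h import *
d=grab('scene','s4f.png');im=d['image'][:,:,::-1]
t=grab('top','t4f.png')['image'][:,:,::-1]
a=cv2.resize(im[175:260,360:445],None,fx=7,fy=7,interpolation=cv2.INTER_CUBIC)
cv2.imwrite('pics/s4.png',a)
E
```

```text
pos [490.6 232.6 190.9] rpy [-90.24   0.17  73.79] F [ 1.1 -0.1 -1.4] T [ 0.02  0.01 -0.01] w 43.1 q [-0.03  0.62 -0.72  1.85  0.52  0.87  0.28] d [ -3.    6.5 -10.9]
[0.135, 0.271, 0.118, 0.048, -0.082, -0.034]
```

View pics/s4.png

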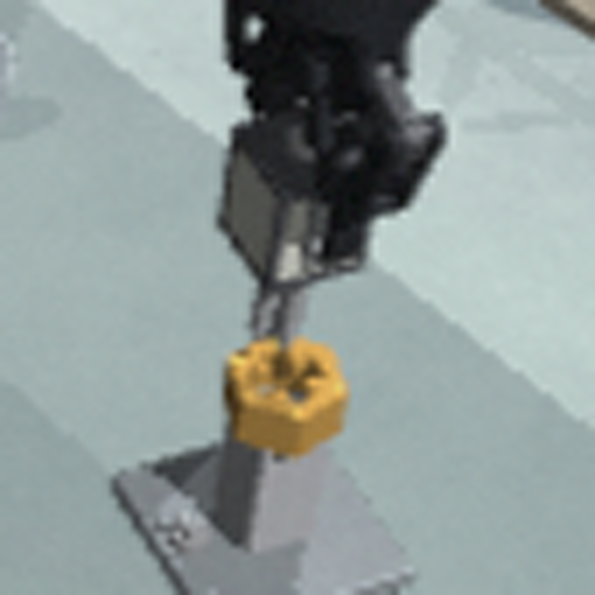

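The head hangs upright in the grip. Its underside corners are at about crop (222,222), (275,283), (365,265), with the stem just behind the nut at (275,315). I'll compare these with the projected expectation.

```bash
python3 - <<'E'
from h import *
d=grab('scene')
f=lambda p:np.c_[(p[:,0]-360+.43)*7,(p[:,1]-175+.43)*7].round(0)
c=np.array([490.6,232.6]);psi=np.radians(73.8)
ex=np.array([np.cos(psi),np.sin(psi)]);ey=np.array([-ex[1],ex[0]])
def sq(c,h,z): return [np.r_[c+h*(a*ex+b*ey),z] for a,b in((1,1),(1,-1),(-1,-1),(-1,1))]
print('bottom',f(proj(d,sq(c,22,177))).tolist());print('top',f(proj(d,sq(c,22,232))).tolist())
print('stem end',f(proj(d,[np.r_[c,127],np.r_[c,177]])).tolist())
print('nut top centre',f(proj(d,[[487.6,239.1,105]])).tolist())
for pt in((222,222),(275,283),(365,265)): print(plane(d,pt[0]/7+360-.43,pt[1]/7+175-.43,177).round(1))
# nut hull centre in this image vs model
im=d['image'][175:260,360:445];big=cv2.resize(im,None,fx=7,fy=7,interpolation=cv2.INTER_CUBIC)
m=cv2.inRange(cv2.cvtColor(big,cv2.COLOR_RGB2HSV),(12,90,90),(35,255,255));vv,uu=np.nonzero(m)
print('nut bbox',uu.min(),uu.max(),vv.min(),vv.max())
psi2=np.radians(29+30);P=[[487.6+26.56*np.cos(psi2+k*np.pi/3),239.1+26.56*np.sin(psi2+k*np.pi/3),z] for k in range(6) for z in(81,105)]
q=f(proj(d,P));print('pred bbox',q.min(0),q.max(0))
E
```

```text
bottom [[368.0, 268.0], [272.0, 295.0], [222.0, 225.0], [316.0, 199.0]]
top [[388.0, 168.0], [289.0, 195.0], [237.0, 125.0], [333.0, 100.0]]
stem end [[279.0, 332.0], [294.0, 246.0]]
nut top centre [[289.0, 374.0]]
[504.2 204.2 177. ]
[512.2 243.4 177. ]
[475.4 257.9 177. ]
nut bbox 227 346 336 456
pred bbox [223. 330.] [350. 458.]
```

Predicted and seen positions of the head and nut agree to about 1 mm. I'll align and descend in small steps.

Call:
apply_moves(commands=[[[0.14, 0.1, 0.12, 0.05, -0.08, -0.03], [0, 0, 0, 0, 0, 0], [0, 0, 0, 0, 0, 0]]])

```text
clock: 12.1
eef_pos: [488.6, 240.5, 189.3]
tool_rot: [-1.574, -0.004, 1.294]
force: [-0.1, 0.1, -3.1]
width: 43.2
```

```bash
python3 plan.py 487.7 239.3 172 74.2 1
```

```text
pos [488.6 240.5 189.3] rpy [-90.18  -0.2   74.17] F [-0.1  0.1 -3.1] T [-0.03 -0.04 -0.02] w 43.2 q [-0.04  0.62 -0.72  1.85  0.53  0.87  0.27] d [ -0.9  -1.2 -17.3]
[-0.037, 0.432, 0.016, 0.036, -0.007, 0.041]
```

Call:
apply_moves(commands=[[[-0.03, 0.2, 0.02, 0.03, 0, 0.04], [0, 0.2, 0, 0, 0, 0], [0, 0, 0, 0, 0, 0], [0, 0, 0, 0, 0, 0]]])

```text
clock: 12.43
eef_pos: [487.5, 240.0, 172.2]
tool_rot: [-1.572, -0.0, 1.295]
force: [-0.4, 0.3, -3.3]
width: 43.7
```

```bash
python3 plan.py 487.7 239.3 166 74.2 1
```

```text
pos [487.5 240.  172.2] rpy [-9.006e+01 -2.000e-02  7.421e+01] F [-0.4  0.3 -3.3] T [-0.02  0.02 -0.04] w 43.7 q [-0.06  0.64 -0.7   1.87  0.55  0.84  0.25] d [ 0.2 -0.7 -6.2]
[-0.015, 0.155, -0.008, 0.013, 0.002, 0.003]
```

Call:
apply_moves(commands=[[[-0.02, 0.15, -0.01, 0, 0, 0], [0, 0.15, 0, 0, 0, 0], [0, 0, 0, 0, 0, 0]]])

```text
clock: 12.68
eef_pos: [487.6, 238.9, 158.7]
tool_rot: [-1.572, 0.0, 1.295]
force: [0.0, -0.2, -2.1]
width: 43.4
```

```bash
python3 plan.py 487.7 239.3 145 74.2 1
```

```text
pos [487.6 238.9 158.7] rpy [-9.004e+01  1.000e-02  7.421e+01] F [ 0.  -0.2 -2.1] T [ 0.01  0.06 -0.02] w 43.4 q [-0.07  0.66 -0.69  1.88  0.57  0.81  0.24] d [  0.1   0.4 -13.7]
[0.01, 0.343, 0.001, 0.008, 0.001, -0.001]
```

The stem is inside the nut with no contact force.

Call:
apply_moves(commands=[[[0, 0.15, 0, 0, 0, 0], [0, 0.15, 0, 0, 0, 0], [0, 0.1, 0, 0, 0, 0], [0, 0, 0, 0, 0, 0]]])

```text
clock: 13.02
eef_pos: [487.6, 238.8, 140.6]
tool_rot: [-1.571, 0.0, 1.295]
force: [-0.4, -0.7, -3.0]
width: 43.2
```

```bash
python3 plan.py 487.7 239.3 130 74.2 1
```

```text
pos [487.6 238.8 140.6] rpy [-9.001e+01  2.000e-02  7.420e+01] F [-0.4 -0.7 -3. ] T [ 0.05  0.07 -0.04] w 43.2 q [-0.08  0.68 -0.67  1.89  0.59  0.77  0.22] d [  0.1   0.5 -10.6]
[0.014, 0.264, 0.0, 0.003, 0.0, -0.005]
```

Call:
apply_moves(commands=[[[0.01, 0.15, 0, 0, 0, 0], [0, 0.12, 0, 0, 0, 0], [0, 0, 0, 0, 0, 0]]])

```text
clock: 13.27
eef_pos: [487.5, 239.4, 128.7]
tool_rot: [-1.571, 0.0, 1.295]
force: [0.8, 0.0, -2.4]
width: 43.3
```

Call:
apply_moves(commands=[[[0, 0.12, 0, 0, 0, 0], [0, 0.1, 0, 0, 0, 0], [0, 0, 0, 0, 0, 0]]])

```text
clock: 13.52
eef_pos: [488.0, 240.0, 120.3]
tool_rot: [-1.572, -0.0, 1.295]
force: [-1.2, -0.2, 5.3]
width: 43.5
```

```bash
python3 plan.py 487.7 239.1 119 74.2 1
```

```text
pos [488.  240.  120.3] rpy [-9.008e+01 -2.000e-02  7.421e+01] F [-1.2 -0.2  5.3] T [-0.29  0.39  0.02] w 43.5 q [-0.1   0.71 -0.64  1.91  0.62  0.73  0.19] d [-0.3 -0.9 -1.3]
[-0.023, 0.033, 0.0, 0.016, 0.002, 0.003]
```

Call:
apply_moves(commands=[[[0, 0.05, 0, 0, 0, 0], [0, 0.05, 0, 0, 0, 0]]])

```text
clock: 13.68
eef_pos: [488.0, 240.0, 118.0]
tool_rot: [-1.574, 0.0, 1.295]
force: [-5.2, -3.7, 24.1]
width: 43.4
```

```bash
python3 plan.py 487.7 239.1 119 74.2 1
```

```text
pos [488. 240. 118.] rpy [-9.017e+01  3.000e-02  7.421e+01] F [-5.2 -3.7 24.1] T [-0.95  1.23 -0.02] w 43.4 q [-0.1   0.71 -0.64  1.91  0.63  0.73  0.19] d [-0.3 -0.9  1. ]
[-0.024, -0.025, 0.001, 0.033, 0.002, -0.005]
```

Call:
apply_moves(commands=[[[0, 0.05, 0, 0, 0, 0], [0, 0.05, 0, 0, 0, 0]]])

```text
clock: 13.85
eef_pos: [488.0, 240.1, 118.1]
tool_rot: [-1.577, 0.002, 1.295]
force: [-4.6, -3.7, 18.6]
width: 43.5
```

```bash
python3 plan.py 487.7 239.1 119 74.2 1
```

```text
pos [488.  240.1 118.1] rpy [-90.36   0.12  74.19] F [-4.6 -3.7 18.6] T [-0.73  1.26  0.  ] w 43.5 q [-0.11  0.71 -0.63  1.91  0.63  0.73  0.18] d [-0.3 -1.   0.9]
[-0.026, -0.023, 0.0, 0.072, -0.001, -0.023]
```

Shoulder contact: z is constant at 118.0 while the force jumped. I'll trim the lateral load and tilt, then hold with a light push.

Call:
apply_moves(commands=[[[-0.02, 0.03, 0, 0.07, 0, -0.02], [0, 0.03, 0, 0.03, 0, 0], [0, 0.03, 0, 0.02, 0, 0]]])

```text
clock: 14.1
eef_pos: [488.1, 240.0, 118.4]
tool_rot: [-1.571, -0.0, 1.296]
force: [-3.5, -1.6, 8.8]
width: 43.5
```

```bash
python3 plan.py 487.7 239.1 118 74.2 1
```

```text
pos [488.1 240.  118.4] rpy [-8.998e+01 -1.000e-02  7.424e+01] F [-3.5 -1.6  8.8] T [-0.49  0.62  0.01] w 43.5 q [-0.1   0.71 -0.64  1.91  0.62  0.73  0.19] d [-0.4 -0.9 -0.4]
[-0.023, 0.01, 0.003, -0.003, 0.008, 0.002]
```

Call:
apply_moves(commands=[[[0, 0.04, 0, 0, 0, 0], [0, 0.04, 0, 0, 0, 0]]])

```text
clock: 14.27
eef_pos: [488.1, 240.0, 118.2]
tool_rot: [-1.573, 0.001, 1.295]
force: [-4.2, -1.6, 17.0]
width: 43.4
```

```bash
python3 plan.py 487.7 239.1 118 74.2 1; python3 - <<'E'
from h import *
F=[]
for i in range(8):
    d=grab('scene','s5f.png');s=st();F.append((round(s['clock'],2),s['force'].round(1).tolist(),s['eef_pos'].round(1).tolist()))
print(*F,sep='\n')
im=d['image'][:,:,::-1]
cv2.imwrite('pics/s5.png',cv2.resize(im[175:260,360:445],None,fx=7,fy=7,interpolation=cv2.INTER_CUBIC))
E
```

```text
pos [488.1 240.  118.2] rpy [-9.012e+01  4.000e-02  7.422e+01] F [-4.2 -1.6 17. ] T [-0.76  1.07  0.02] w 43.4 q [-0.1   0.71 -0.64  1.91  0.63  0.73  0.19] d [-0.4 -0.9 -0.2]
[-0.025, 0.005, 0.004, 0.025, 0.005, -0.007]
(14.32, [-4.1, -2.4, 14.2], [488.1, 240.0, 118.2])
(14.37, [-4.0, -2.3, 14.1], [488.1, 240.0, 118.2])
(14.42, [-4.2, -1.3, 15.0], [488.0, 240.0, 118.2])
(14.47, [-3.8, -2.0, 13.9], [488.0, 240.0, 118.2])
(14.52, [-4.1, -1.8, 13.9], [488.1, 240.1, 118.2])
(14.57, [-3.0, -2.9, 14.2], [488.1, 240.1, 118.2])
(14.62, [-3.5, -2.6, 13.7], [488.1, 240.0, 118.2])
(14.67, [-4.0, -2.4, 13.8], [488.1, 240.0, 118.2])
```

View pics/s5.png

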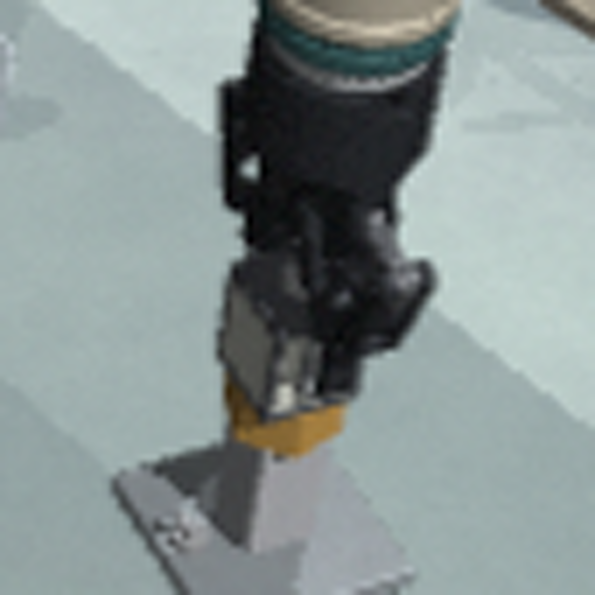

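The head's underside now sits directly on the nut at about crop (285,405) with no gap, and the force is steady. One slightly firmer push, then hand in.

Call:
apply_moves(commands=[[[0, 0.05, 0, 0.02, 0, 0], [0, 0.05, 0, 0, 0, 0]]])

```text
clock: 14.83
eef_pos: [488.1, 240.1, 118.1]
tool_rot: [-1.574, 0.002, 1.295]
force: [-4.9, -3.6, 18.3]
width: 43.1
```

```bash
python3 - <<'E'
from h import *
for i in range(6): grab('top')
s=st();print(s['clock'],s['force'].round(1),s['eef_pos'].round(1),s['width'])
if 10<s['force'][2]<30: print('fin',finish_job())
E
```

```text
15.1333 [-4.9 -2.7 17.3] [488.1 240.1 118.1] 43.21248655363153
the job is handed in; nothing more can be done
fin None
```

The job is handed in at 15.1 s on the robot's clock. The lamp head is pressed home on the nut and still held in the gripper.

- **Nut:** I turned it about 40° anticlockwise to its stop, where the torque jumped from about 0.2 to 1.5 and then 3.5 N·m. A picture taken afterwards showed it had turned.
- **Head:** I took it from the dock, turned it about 41° and lowered it. The stem went through the nut and into the socket with no contact force until it met the spring.
- **Last checks:** TCP height stayed at 118.1 mm (about 118.9 expected for flush, given where I gripped it). The vertical force held at 17.3 N, or about 20 N with the head's weight, against about 10 N for the spring alone, so the shoulder is bearing on the nut. The last picture viewed shows no gap.
- **Small disagreements:**
  - A side force of about 5 N and a tilt of about 0.2° remained.
  - My first by-eye estimate of the nut's angle in the top view was off by about 15°. I used the mask-based value, and the flat grip on the nut confirmed it.
- **Not checked:** I kept clear of the tumblers, coaster, bowl, candle jar, pot and green look-alikes, but did not check their positions at the end.

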